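Turn a block round in the indexer vice and hold it at the third click

ROBOT

A 6-joint arm with a two-finger parallel gripper is mounted at the origin on the work surface. World frame = base frame: x ahead of the robot, y to its left, z up, the work surface at z = 0. Lengths are in m, angles in rad, forces in N, time in s.
With the tool pointing down it reaches from about 0.35 to 0.875 m from the base axis. Payload 4.2 kg.
Tool frame: the origin (TCP) lies at the very end of the fingers, on their centre line; the grasp point (between the pads) lies 19 mm behind it; z points along the fingers, y is the direction in which the jaws open and shut (so a half turn about z gives the same grasp; the last joint's range is limited). The gripper opens to 85 mm and grips with 20 to 120 N. Pads are 22 mm wide; open, the fingers measure 114 mm over their backs; the gripper's body (76 mm by 85 mm) begins 54 mm behind the grasp point. The pads swing forward as they close: fully open they stand 13 mm farther back than shut.
Start: joints at [-0.893, 0.385, 0.008, 0, -1.194, -0.259], TCP at [0.254, -0.571, 0.231] pointing down, gripper open.
Joint ranges: [-3.14, 3.14], [-1.21, 2.06], [-1.07, 1.41], [-3.16, 2.05], [-2.99, -0.16], [-3.1, 3.1]. Speed limits (rad/s): [2.79, 2.79, 3.14, 3.14, 3.14, 3.14].

INTERFACE

Orientations are given as a unit quaternion [w, x, y, z].
In Python, from rig import env gives the robot as it stands. The module is installed in compiled form; this text tells all that it offers.
- The arm moves only by the tool apply_moves, never from a script. Its argument "moves" is a list of rows, each a list of 2 entries, a list of its own where there are three numbers: the shift along the tool's x, y, z in m, then the turn about the tool's z in degrees. A call has 1 to 12 rows; each row is the pose to reach, as a shift and turn from the pose measured when the call began, along the tool's axes at that moment; what a row does not reach only later rows make up. A row lasts 1/10 s, in which the tool goes at most 50 mm and 8.59 degrees, less where a joint would pass 70% of its speed; a pose out of reach is approached as far as the arm can. A call with a gripper value outside its range is refused whole. "hand" is the gripper's target within -1 to 1 (fully open at 1, half-way at 0, shut at -1), set as the call begins (left out, the last holds). The fingers move at their own pace and stop on an object; the grip force is fixed at half the most. Time passes only in rows, so rows that repeat a pose let the fingers close. It gives the time, the measured TCP pose, the force and the opening at its end, in the units of the state.
- env.observe(): the state, without advancing time (a new reading comes with each control period).
- env.capture(name): name is "side" or "top" or "wrist"; returns a dict with "color" (420x560x3 uint8, blue, green, red), "K" (3x3 intrinsics, pixels), "pose" (4x4, takes a point from camera to world coordinates); the wrist camera has in their place "T_tool_cam" (4x4, takes a point from camera to tool coordinates, whose origin is the TCP and whose axes are the flange's). Camera axes: x right, y up, looking along -z (the intrinsics and any distortion apply to the point x, -y, -z); pixel columns grow to the right and rows downward; lengths in m; the calibration is good to about 2 mm. The wrist camera is an equidistant fisheye: a pixel r from the principal point sees the ray r / f radians off the axis. A picture is of the moment at which its call begins: read the wrist's pose just before it. There is no depth.
- env.sign_off(): hands the job in, once; it reports no verdict.
The state is a dict: "time": time; "joint_pos": joint angles; "joint_vel": joint speeds; "joint_torque": joint torques, N m; "position": TCP position; "orientation": TCP orientation; "contact_force": force on the tool from outside, world axes, zero at the start; "moment": the same for the moment, N m; "width": finger opening in m.
Only numpy, scipy, OpenCV 4.12 (cv2) and the standard library are available. Lean on these libraries where they do the work, as an engineer would, in place of code of your own. Each camera call takes 0.05 s, during which the arm holds its last target. There are 200 camera calls.

TASK

In the hand indexer's slide-jaw vice, turn the aluminium block end for end so that its coded end faces away from the index knob, and push the sliding jaw shut on it so that it sits square and down on the vice bed. Then turn the index knob clockwise from home, counting the clicks, to the third one and no further, which brings the code before the reader. Finish still holding the knob steady at that third click, because its spring runs it home if you let go, and leave the other things on the bench where they are.

Things in the scene. Friction and masses are not known exactly. Their poses are not given: they have to be found in the camera images.
- block_center (a point): centre of the aluminium block standing in the vice: 40 mm (own x, the way it is clamped) x 50 mm (own y) x 60 mm high, 0.23 to 0.45 kg. Own +y points to its coded end (black-and-white square code; yellow stripe on top at that end). It starts with the coded end towards the index knob, loose between the jaws, a few mm and degrees out of line
- code (a point): centre of the coded end face of the block, 25 mm from the block's centre along the block's +y
- indexer: the hand indexer, bolted down: green housing 125 x 335 mm (long along own y), top 45 mm above the bench. Origin at bench level midway between the turntable axis (own y = +95 mm) and the knob axis (own y = -95 mm). A black code reader stands on the turntable's +x side, its lens 130 mm from the turntable axis, its top 136 mm high, looking at the turntable
- turntable: round table, 120 mm across, carrying the slide-jaw vice; origin on its axis, 45 mm above the bench; at home its axes are the indexer's. A belt turns it with the index knob, the same way and 1.5 times as far: 30 degrees per click
- vice_bed (a point): point on the vice bed on the turntable's axis, 72 mm above the bench, where the block's underside belongs (bed 44 mm wide). Axes are the turntable's: the fixed jaw's face is at x = +20 mm, the sliding jaw is on the -x side and closes towards +x. Both jaws are 56 mm wide (y), 20 to 22 mm thick and rise 28 mm above the bed
- jaw (a joint): gap between the jaw faces, m: 0.040 when shut on the block's 40 mm width, up to 0.072 open. It slides with about 3 N of drag and stays where it is left; pushed shut it slides the loose block squarely against the fixed jaw
- jaw_pin (a point): on the axis of the sliding jaw's red upright handle pin, 16 mm in diameter; the pin spans 82 to 124 mm above the bench and this point is at 108 mm. It stands 26 mm behind the jaw's back face on a 10 mm high, 30 mm wide tail. Axes are the turntable's; the jaw closes towards +x
- knob_grip (a point): on the index knob's upright axis, 90 mm above the bench, at the height to grip its black bar: 58 mm long (own x), 14 mm thick (own y), 64 to 104 mm above the bench, over a scalloped steel plate 82 mm across with its top 56 mm above the bench. White line on the pointer end (own -x). At home the bar stands 30 degrees anticlockwise of the indexer's x axis
- index_knob (a joint): knob angle, rad, clockwise from above: 0 at the home stop (red mark), then a click every 20 degrees: first 0.349, second 0.698, third 1.047, to the fifth, 1.745 (white marks). A ball plunger makes the clicks, about 0.05 N m each way; a return spring (0.07 N m at home, 0.12 N m at the third) runs it home when let go. 40 N of grip holds it
- spare_block: plain steel-coloured block of the same 40 x 50 x 60 mm, standing; leave it
- bin_red: red open-fronted storage bin with brass fittings, 150 x 100 x 75 mm; leave it
- bin_green: green open-fronted storage bin, 150 x 100 x 75 mm; leave it
- bin_blue: blue open-fronted storage bin, 150 x 100 x 75 mm; leave it
- label_roll: white roll of labels standing on its flat side, 72 mm across, 50 mm high; leave it
- scan_gun: black and yellow hand scanner lying on its side, about 115 x 130 mm, 44 mm high; leave it
- screwdriver: screwdriver lying on the bench; leave it

How it is judged:
On the way:
1. the block is turned end for end and shut in the vice, with the knob still at home (x of block_center in the frame of turntable between -0.003 and 0.003 m and y of block_center in the frame of turntable between -0.014 and 0.014 m and z of block_center in the frame of turntable between 0.054 and 0.0595 m and y of code in the frame of turntable above 0.008 m and angle between the z axis of turntable and the z axis of block_center, either way round below 0.05 rad and angle between the y axis of turntable and the y axis of block_center, either way round below 0.05 rad and value of joint jaw between 0.0375 and 0.0415 m and value of joint index_knob below 0.1 rad), for 0.2 s.
At the end, for the whole second after the job is handed in: The block stands square on the vice bed (3 mm across the jaws, 14 mm along them, 0.05 rad), coded end away from the knob side as loaded, the jaw shut on it (gap under 41.5 mm); the knob is still at the third click (1.047 rad, within 0.1 rad), at rest, and held by the fingers (x of block_center in the frame of turntable between -0.003 and 0.003 m and y of block_center in the frame of turntable between -0.014 and 0.014 m and z of block_center in the frame of turntable between 0.054 and 0.0595 m and y of code in the frame of turntable above 0.008 m and angle between the z axis of turntable and the z axis of block_center, either way round below 0.05 rad and angle between the y axis of turntable and the y axis of block_center, either way round below 0.05 rad and value of joint jaw between 0.0375 and 0.0415 m and value of joint index_knob between 0.947 and 1.147 rad and velocity of joint index_knob between -0.05 and 0.05 rad/s and contact force between the fingers and index_knob above 1 N); the arm keeps its last pose, push and grip.
It fails at once if the knob is run past the third click, more than halfway to the fourth (value of joint index_knob above 1.2215 rad).
It fails at once if another thing on the bench is shifted by more than 30 mm (distance of any of spare_block, bin_red, bin_green, bin_blue, label_roll, scan_gun, screwdriver from where it was at the start of the episode above 0.03 m).
It also fails if it takes over 61 s, if anything falls off the work surface, if the arm or the gripper's body presses on something with over 40 N, if the wrist force passes 120 N, or if a joint passes its speed limit or range.

## Working session

There is one attempt and no reset: what is moved stays moved. The work goes in short steps, Python scripts to look and compute and a tool call to move; the robot and the scene stay as the last step left them, time stands still between calls to the robot, and variables do not carry over. Pictures are saved under pics/ and viewed, about 8 in all and at most 12, crops included, and the job is handed in when it is done.

Besides the shell and the picture viewer there is one more tool, called after "Call:" as a command line: name --argument value ..., lists and objects as JSON in quotes. apply_moves: Moves the arm, as the interface text tells. Its arguments: {"type":"object","properties":{"moves":{"type":"array","items":{"type":"array"}},"hand":{"type":"number"}},"required":["moves"]}

```bash
mkdir -p pics; ls; python3 - <<'E'
from rig import env
import cv2,numpy as np,pickle
s=env.observe();print(s)
d={}
for n in("side","top"):
    c=env.capture(n);d[n]=c;cv2.imwrite(f"pics/{n}0.png",c["color"]);print(n,c["K"].round(1).tolist(),c["pose"].round(3).tolist(),[k for k in c])
pickle.dump(d,open("d0.pkl","wb"))
cv2.imwrite("pics/t2.png",cv2.resize(d["top"]["color"],None,fx=1.42,fy=1.42,interpolation=cv2.INTER_CUBIC))
E
```

```text
pics
{'time': 0.0, 'joint_pos': array([-8.93405746e-01,  3.85571039e-01,  6.62696334e-03, -5.11022468e-04,
       -1.19397082e+00, -2.58586338e-01]), 'joint_vel': array([ 1.26344001e-03,  8.12951743e-04,  1.15032382e-04, -3.02996354e-04,
        6.51416330e-05, -2.71107310e-04]), 'joint_torque': array([ 5.65690989e-04, -3.92293668e+01,  1.88404566e+01,  4.18617100e+00,
       -4.57910879e-03,  1.01839723e-05]), 'position': array([ 0.25394788, -0.57045185,  0.23021149]), 'orientation': array([-2.65885765e-04, -2.07782783e-01,  9.78174390e-01,  1.05251545e-03]), 'contact_force': array([ 0.00488215, -0.63493917,  0.08095691]), 'moment': array([-0.00143563, -0.03411885,  0.00368191]), 'width': 0.08535974308689621}
side [[527.1, 0.0, 271.9], [0.0, 527.1, 203.6], [0.0, 0.0, 1.0]] [[-0.998, 0.046, -0.041, 0.463], [-0.062, -0.747, 0.662, 1.078], [-0.0, 0.663, 0.749, 1.35], [0.0, 0.0, 0.0, 1.0]] ['color', 'K', 'pose']
top [[517.0, 0.0, 269.1], [0.0, 517.0, 208.0], [0.0, 0.0, 1.0]] [[0.024, 0.99, -0.138, 0.315], [-1.0, 0.024, 0.004, 0.007], [0.007, 0.138, 0.99, 1.634], [0.0, 0.0, 0.0, 1.0]] ['color', 'K', 'pose']
```

View pics/t2.png

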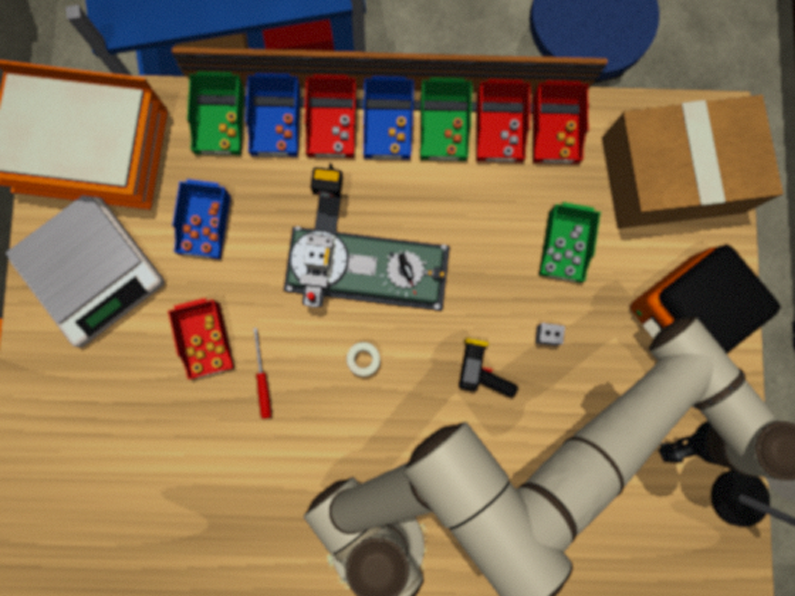

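View pics/side0.png

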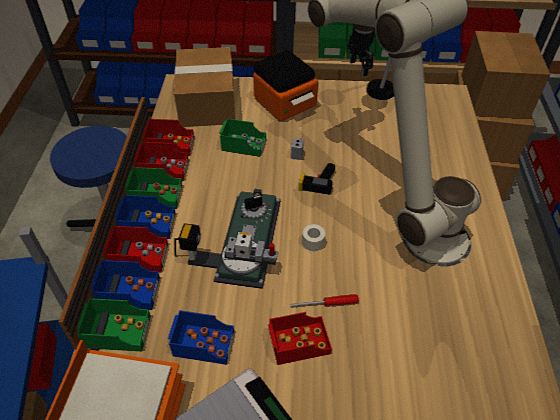

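The top view (1.42x) shows the turntable and vice at about (318,257), the knob at (404,268), the red jaw pin at (313,295) and the reader at (327,180). The spare block (549,334), scan gun (485,370) and label roll (364,359) are clear of the work. The side view agrees. Next I'll compute coarse positions.

```bash
cat > h.py <<'E'
import numpy as np,cv2,pickle
from scipy.spatial.transform import Rotation as R
def ray(c,u,v):
    K=c["K"];P=c["pose"];d=np.array([(u-K[0,2])/K[0,0],-(v-K[1,2])/K[1,1],-1.])
    return P[:3,3],P[:3,:3]@d
def plane(c,u,v,z):
    o,d=ray(c,u,v);return o+d*(z-o[2])/d[2]
def Rq(q):return R.from_quat([q[1],q[2],q[3],q[0]]).as_matrix()
def Tool(s):
    T=np.eye(4);T[:3,:3]=Rq(s["orientation"]);T[:3,3]=s["position"];return T
def wray(c,T,u,v):
    K=c["K"];x=u-K[0,2];y=v-K[1,2];r=np.hypot(x,y);th=r/K[0,0]
    d=np.array([np.sin(th)*x/max(r,1e-9),-np.sin(th)*y/max(r,1e-9),-np.cos(th)])
    W=T@c["T_tool_cam"];return W[:3,3],W[:3,:3]@d
def wplane(c,T,u,v,z):
    o,d=wray(c,T,u,v);return o+d*(z-o[2])/d[2]
def wproj(c,T,p):
    W=np.linalg.inv(T@c["T_tool_cam"]);q=W[:3,:3]@np.asarray(p)+W[:3,3]
    x,y,z=q[0],-q[1],-q[2];t=np.arctan2(np.hypot(x,y),z);h=np.hypot(x,y)
    K=c["K"];return np.array([K[0,2]+K[0,0]*t*x/h,K[1,2]+K[0,0]*t*y/h])
def move(s,tgt,az_x):
    """shift in tool axes and turn (deg about tool z) to bring TCP to tgt with tool-x azimuth az_x(deg)"""
    T=Tool(s);a=np.degrees(np.arctan2(T[1,0],T[0,0]))
    t=(a-az_x+180)%360-180
    return (T[:3,:3].T@(np.asarray(tgt)-T[:3,3])).round(4),round(t,2)
E
python3 - <<'E'
from h import *
d=pickle.load(open("d0.pkl","rb"));t=d["top"]
for n,u,v,z in[("tt",318,257,.045),("knob",404,268,.056),("pin",313,295,.124),("c1",292,229,.045),("c2",448,244,.045),("c3",285,292,.045),("c4",444,307,.045),("blk",318,252,.132)]:
    print(n,plane(t,u/1.42,v/1.42,z).round(3))
E
```

```text
tt [0.618 0.144 0.045]
knob [ 0.596 -0.045  0.056]
pin [0.523 0.145 0.124]
c1 [0.68  0.204 0.045]
c2 [ 0.654 -0.142  0.045]
c3 [0.539 0.213 0.045]
c4 [ 0.514 -0.135  0.045]
blk [0.612 0.137 0.132]
```

```bash
python3 - <<'E'
from h import *
from rig import env
s=env.observe();print(move(s,[.56,.10,.36],174));c=env.capture("wrist");print(c["T_tool_cam"].round(3),c["K"])
E
```

```text
(array([-0.5521,  0.4885, -0.1288]), np.float64(29.98))
[[-0.     0.952  0.305  0.079]
 [ 1.     0.     0.001  0.001]
 [ 0.001  0.305 -0.952 -0.143]
 [ 0.     0.     0.     1.   ]] [[325.1922621    0.         276.95619373]
 [  0.         325.1922621  212.15935715]
 [  0.           0.           1.        ]]
```

Call:
apply_moves --moves '[[[-0.04,0.03,-0.02],5],[[-0.08,0.07,-0.04],10],[[-0.12,0.105,-0.06],15],[[-0.16,0.14,-0.08],20],[[-0.2,0.175,-0.1],25],[[-0.24,0.21,-0.115],30],[[-0.28,0.245,-0.13],30],[[-0.32,0.28,-0.13],30],[[-0.36,0.315,-0.13],30],[[-0.4,0.35,-0.13],30],[[-0.44,0.385,-0.13],30],[[-0.48,0.42,-0.13],30]]' --hand 1

```text
time: 1.35
position: [0.4974, -0.0433, 0.3608]
orientation: [-0.0, 0.052, 0.999, 0.001]
contact_force: [0.6, -1.2, 0.9]
width: 0.0851
```

```bash
python3 - <<'E'
from h import *
from rig import env
s=env.observe();print(s["time"],s["position"],s["joint_pos"].round(3),move(s,[.58,.07,.36],174))
E
```

```text
1.35 [ 0.49736263 -0.04331785  0.36078934] [ 0.238  0.1   -0.052 -0.002 -1.419 -1.913] (array([-0.0704,  0.1213,  0.0009]), np.float64(0.01))
```

Call:
apply_moves --moves '[[[-0.02,0.035,0],0],[[-0.04,0.07,0],0],[[-0.07,0.12,0],0],[[-0.07,0.12,0],0],[[-0.07,0.12,0],0]]'

```text
time: 1.85
position: [0.5799, 0.07, 0.3594]
orientation: [-0.002, 0.051, 0.999, 0.0]
contact_force: [0.1, 0.2, -0.1]
width: 0.0852
```

```bash
python3 - <<'E'
from h import *
from rig import env
s=env.observe();c=env.capture("wrist");pickle.dump((s,c),open("w1.pkl","wb"))
print(s["time"],s["position"],s["joint_vel"].round(3),s["joint_pos"])
cv2.imwrite("pics/w1.png",cv2.resize(c["color"],(784,588),interpolation=cv2.INTER_CUBIC))
E
```

```text
1.85 [0.57985888 0.07000821 0.35937157] [-0.029 -0.047 -0.027  0.006 -0.007  0.007] [ 3.96243743e-01  2.57512771e-01  1.39911240e-01 -1.97320586e-03
 -1.45576888e+00 -2.06945913e+00]
```

View pics/w1.png

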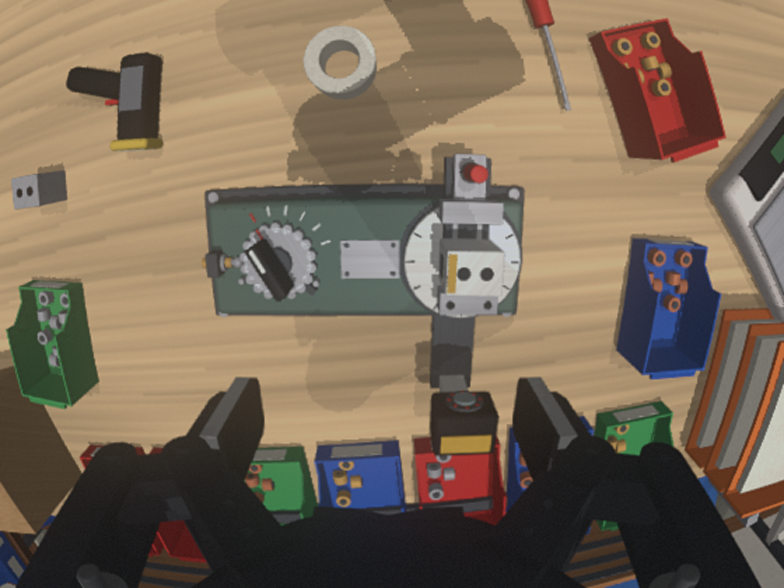

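The wrist view is the third picture. It shows the knob bar at (270,268) with its white line to the upper left, the turntable at (462,260) and the pin at (478,173). The block top is at about (475,272), with its yellow stripe towards the knob. I'll crop it enlarged for precise picks.

```bash
python3 - <<'E'
from h import *
s,c=pickle.load(open("w1.pkl","rb"))
a=c["color"][105:232,280:382];b=c["color"][130:232,140:242]
A=cv2.resize(a,None,fx=4.6,fy=4.6,interpolation=cv2.INTER_CUBIC);A=cv2.convertScaleAbs(A,alpha=1.0)
B=cv2.resize(b,None,fx=3.2,fy=3.2,interpolation=cv2.INTER_CUBIC)
o=np.zeros((590,800,3),np.uint8);o[:A.shape[0],:A.shape[1]]=A;o[:B.shape[0],470:470+B.shape[1]]=B;cv2.imwrite("pics/w1c.png",o);print(A.shape,B.shape)
E
```

```text
(584, 469, 3) (326, 326, 3)
```

View pics/w1c.png

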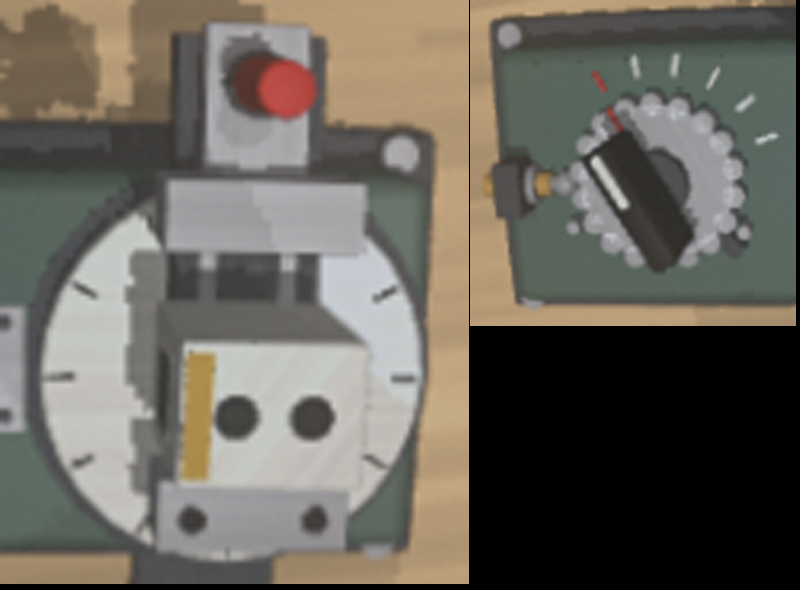

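```bash
python3 - <<'E'
from h import *
s,c=pickle.load(open("w1.pkl","rb"));T=Tool(s)
fa=lambda u,v,z:wplane(c,T,280+(u+.5)/4.6-.5,105+(v+.5)/4.6-.5,z)
fb=lambda u,v,z:wplane(c,T,140+(u-470+.5)/3.2-.5,130+(v+.5)/3.2-.5,z)
az=lambda p,q:np.degrees(np.arctan2(q[1]-p[1],q[0]-p[0])).round(2)
b=[fa(*p,.132) for p in[(181,342),(369,346),(363,488),(179,485)]]
print("block",np.mean(b,0).round(4),"y az",az((b[0]+b[3])/2,(b[1]+b[2])/2),az(b[0],b[1]),az(b[3],b[2]),"sizes",[np.linalg.norm(b[i]-b[i-1]).round(4) for i in range(4)])
j=[fa(*p,.1) for p in[(165,250),(365,255),(368,184),(168,180)]];print("jaw",np.round(j,4).tolist(),az(j[0],j[1]))
f=[fa(*p,.1) for p in[(158,549),(346,550),(346,490)]];print("fix",np.round(f,4).tolist(),az(f[0],f[1]))
print("pin",fa(287,90,.124).round(4))
t=[fa(*p,.045) for p in[(40,377),(422,378)]];print("tt",np.mean(t,0).round(4),np.linalg.norm(t[0]-t[1]),fa(228,560,.045))
s1,s2=fb(508,35,.046),fa(400,154,.046);print("screws",s1,s2,az(s1,s2),np.linalg.norm(s1-s2))
k=[fb(*p,.104) for p in[(585,160),(622,134),(693,238),(660,272)]];print("knob",np.mean(k,0).round(4),az(k[3],k[0]),az(k[2],k[1]),[np.linalg.norm(k[i]-k[i-1]).round(4) for i in range(4)])
E
```

```text
block [0.6054 0.1424 0.132 ] y az 83.41 83.64 83.19 sizes [np.float64(0.0381), np.float64(0.0494), np.float64(0.0385), np.float64(0.0496)]
jaw [[0.5646, 0.1204, 0.1], [0.5706, 0.1762, 0.1], [0.5509, 0.1782, 0.1], [0.5455, 0.1228, 0.1]] 83.83
fix [[0.6504, 0.1122, 0.1], [0.6567, 0.1675, 0.1], [0.6383, 0.1679, 0.1]] 83.53
pin [0.5222 0.1526 0.124 ]
tt [0.6156 0.1454 0.045 ] 0.12379511051403036 [0.67699612 0.13967301 0.045     ]
screws [ 0.51751578 -0.10848607  0.046     ] [0.54867728 0.20254035 0.046     ] 84.28 0.31258354426582297
knob [ 0.5903 -0.0402  0.104 ] -154.95 -154.02 [np.float64(0.0554), np.float64(0.0194), np.float64(0.051), np.float64(0.0208)]
```

The fourth picture, the crop, gives the geometry: indexer y azimuth about 83.8°, jaw gap about 67 mm, and the block about 10 mm off axis towards the sliding jaw. I'll grasp the block across its ends.

Call:
apply_moves --moves '[[[-0.009,0.037,0.02],0.5],[[-0.018,0.075,0.06],0.5],[[-0.018,0.075,0.11],0.5],[[-0.018,0.075,0.16],0.5],[[-0.018,0.075,0.205],0.5],[[-0.018,0.075,0.205],0.5],[[-0.018,0.075,0.205],0.5],[[-0.018,0.075,0.205],0.5]]'

```text
time: 2.7
position: [0.6066, 0.1418, 0.1593]
orientation: [0.002, 0.056, 0.998, 0.002]
contact_force: [-0.2, 0.1, 0.3]
width: 0.0856
```

```bash
python3 - <<'E'
from h import *
from rig import env
s=env.observe();c=env.capture("wrist");pickle.dump((s,c),open("w2.pkl","wb"))
print(s["time"],s["position"],move(s,[.6054,.1424,.085],173.4))
cv2.imwrite("pics/w2.png",cv2.resize(c["color"],(784,588),interpolation=cv2.INTER_CUBIC))
E
```

```text
2.7 [0.60660714 0.14176695 0.1592572 ] (array([0.0016, 0.0002, 0.0743]), np.float64(0.14))
```

View pics/w2.png

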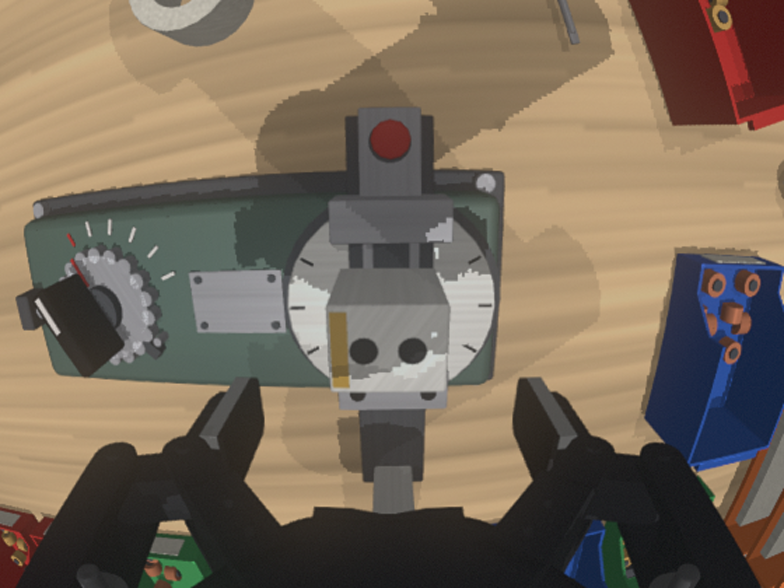

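The fifth picture shows the block midway between the fingers, with its top corners at about (328,303), (450,304), (447,391) and (331,390). I'll refine the positions from it.

```bash
python3 - <<'E'
from h import *
s,c=pickle.load(open("w2.pkl","rb"));T=Tool(s)
f=lambda u,v,z:wplane(c,T,(u+.5)/1.4-.5,(v+.5)/1.4-.5,z)
az=lambda p,q:np.degrees(np.arctan2(q[1]-p[1],q[0]-p[0])).round(2)
b=[f(*p,.132) for p in[(328,303),(450,304),(447,392),(331,390)]]
print("block",np.mean(b,0).round(4),az(b[0],b[1]),az(b[3],b[2]),[np.linalg.norm(b[i]-b[i-1]).round(4) for i in range(4)])
j=[f(*p,.1) for p in[(329,241),(453,242),(453,198),(329,198)]];print("jaw",np.round(j,4).tolist(),az(j[0],j[1]),az(j[3],j[2]))
p=[f(340,408,.1),f(446,407,.1)];print("fix back",np.round(p,4).tolist(),az(*p))
print("pin",f(390,138,.124).round(4))
t=[f(*p,.045) for p in[(285,305),(499,306)]];print("tt",np.mean(t,0).round(4),np.linalg.norm(t[0]-t[1]))
s1,s2=f(38,210,.046),f(486,183,.046);print("screws",s1,s2,az(s1,s2))
E
```

```text
block [0.6052 0.1429 0.132 ] 82.98 82.27 [np.float64(0.0395), np.float64(0.0485), np.float64(0.0401), np.float64(0.0499)]
jaw [[0.5634, 0.1204, 0.1], [0.5702, 0.1763, 0.1], [0.5502, 0.178, 0.1], [0.544, 0.1231, 0.1]] 83.06 83.57
fix back [[0.6505, 0.1123, 0.1], [0.6563, 0.1672, 0.1]] 83.95
pin [0.5216 0.1528 0.124 ]
tt [0.6165 0.144  0.045 ] 0.13033014177966953
screws [ 0.51902648 -0.09386286  0.046     ] [0.54927297 0.2049311  0.046     ] 84.22
```

Call:
apply_moves --moves '[[[0.001,0.001,0.03],0.4],[[0.001,0.001,0.06],0.6],[[0.001,0.001,0.074],0.6],[[0.001,0.001,0.074],0.6],[[0.001,0.001,0.074],0.6]]'

```text
time: 3.25
position: [0.6073, 0.1438, 0.0871]
orientation: [0.004, 0.061, 0.998, 0.002]
contact_force: [-0.4, 0.4, 0.5]
width: 0.0854
```

Call:
apply_moves --moves '[[[0,0,0],0],[[0,0,0],0],[[0,0,0],0],[[0,0,0],0],[[0,0,0],0],[[0,0,0],0],[[0,0,0],0],[[0,0,0],0]]' --hand -1

```text
time: 4.05
position: [0.6082, 0.144, 0.0887]
orientation: [0.005, 0.061, 0.998, 0.003]
contact_force: [-0.8, -0.2, 5.7]
width: 0.0497
```

Call:
apply_moves --moves '[[[0,0,-0.02],0],[[0,0,-0.05],0],[[0,0,-0.075],0],[[0,0,-0.075],-7],[[0,0,-0.075],-15],[[0,0,-0.075],-23],[[0,0,-0.075],-31],[[0,0,-0.075],-39],[[0,0,-0.075],-47],[[0,0,-0.075],-55],[[0,0,-0.075],-63],[[0,0,-0.075],-71]]'

```text
time: 5.25
position: [0.6065, 0.1435, 0.1625]
orientation: [0.004, -0.532, 0.847, -0.0]
contact_force: [0.8, 0.5, -2.3]
width: 0.049
```

Call:
apply_moves --moves '[[[0,0,0],-8],[[0,0,0],-16],[[0,0,0],-24],[[0,0,0],-32],[[0,0,0],-40],[[0,0,0],-48],[[0,0,0],-56],[[0,0,0],-64],[[0,0,0],-72],[[0,0,0],-80],[[0,0,0],-88],[[0,0,0],-96]]'

```text
time: 6.45
position: [0.6057, 0.1434, 0.1613]
orientation: [-0.002, 0.986, -0.168, 0.002]
contact_force: [-0.0, -1.1, -2.4]
width: 0.0495
```

```bash
python3 - <<'E'
from h import *
from rig import env
s=env.observe()
print(s["time"],s["position"],s["width"],s["joint_pos"].round(3),Tool(s)[:3,2].round(4),s["contact_force"],move(s,[.608,.144,.13],353.7))
E
```

```text
6.45 [0.60566681 0.14338223 0.16126404] 0.049480776805508324 [ 0.491  0.432 -0.101 -0.002 -1.031  0.742] [ 0.005   0.0042 -1.    ] [-0.00773219 -1.05821376 -2.36194065] (array([ 0.0019, -0.0012,  0.0313]), np.float64(-13.09))
```

Call:
apply_moves --moves '[[[-0.002,-0.001,0],-7],[[-0.0025,-0.001,0],-13],[[-0.0025,-0.001,0],-13],[[-0.0025,-0.001,0.02],-13],[[-0.0025,-0.001,0.04],-13],[[-0.0025,-0.001,0.055],-13],[[-0.0025,-0.001,0.06],-13],[[-0.0025,-0.001,0.06],-13]]'

```text
time: 7.25
position: [0.6034, 0.1452, 0.1002]
orientation: [-0.002, 0.998, -0.056, 0.001]
contact_force: [0.9, -0.3, -2.3]
width: 0.0496
```

```bash
python3 - <<'E'
from h import *
from rig import env
s=env.observe();c=env.capture("wrist");pickle.dump((s,c),open("w3.pkl","wb"))
print(s["time"],s["position"],s["width"],Tool(s)[:3,2].round(4),s["contact_force"],move(s,[.603,.1435,.0885],353.7))
cv2.imwrite("pics/w3.png",cv2.resize(c["color"],(784,588),interpolation=cv2.INTER_CUBIC))
E
```

```text
7.25 [0.60335972 0.14515598 0.10017719] 0.049613803185435755 [ 0.0029  0.0032 -1.    ] [ 0.88154653 -0.29438329 -2.34135416] (array([-0.0002,  0.0017,  0.0117]), np.float64(-0.17))
```

View pics/w3.png

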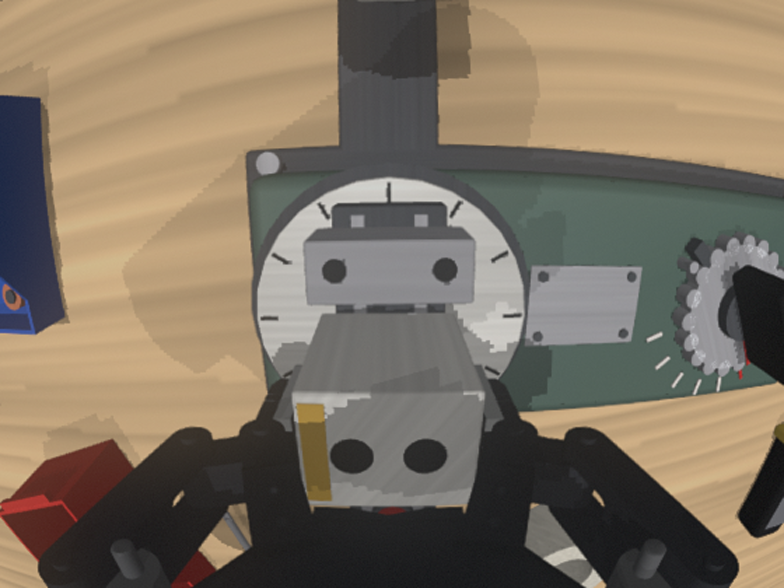

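The sixth picture shows the stripe (312,455) away from the knob and the block clear of the fixed jaw, so I'll lower it.

Call:
apply_moves --moves '[[[0,0.001,0.006],0],[[0,0.001,0.011],0],[[0,0.001,0.0115],0],[[0,0.001,0.0115],0],[[0,0.001,0.0115],0]]'

```text
time: 7.8
position: [0.6042, 0.1445, 0.09]
orientation: [-0.002, 0.998, -0.056, 0.003]
contact_force: [-0.5, -0.0, -2.5]
width: 0.0495
```

Call:
apply_moves --moves '[[[0,0,0.002],0],[[0,0,0.003],0],[[0,0,0.003],0],[[0,0,0.003],0]]'

```text
time: 8.2
position: [0.6046, 0.1447, 0.089]
orientation: [-0.002, 0.998, -0.056, 0.003]
contact_force: [-2.7, -0.1, 4.6]
width: 0.0493
```

Call:
apply_moves --moves '[[[0,0,0],0],[[0,0,0],0],[[0,0,0],0],[[0,0,0],0],[[0,0,0],0],[[0,0,0],0]]' --hand 1

```text
time: 8.8
position: [0.6046, 0.1447, 0.0889]
orientation: [-0.002, 0.998, -0.056, 0.003]
contact_force: [0.2, -0.5, 0.3]
width: 0.0855
```

Call:
apply_moves --moves '[[[0,0,-0.03],0],[[0,0,-0.07],0],[[0,0,-0.11],0],[[-0.03,0,-0.13],0],[[-0.06,0,-0.13],0],[[-0.082,0,-0.13],0],[[-0.082,0,-0.13],0],[[-0.082,0,-0.13],0]]'

```text
time: 9.6
position: [0.5224, 0.1535, 0.2188]
orientation: [-0.002, 0.998, -0.055, 0.004]
contact_force: [-0.2, -0.4, 0.5]
width: 0.0857
```

```bash
python3 - <<'E'
from h import *
from rig import env
s=env.observe();c=env.capture("wrist");pickle.dump((s,c),open("w4.pkl","wb"))
print(s["time"],s["position"],s["width"],Tool(s)[:3,2].round(4),s["contact_force"],move(s,[.5219,.1527,.089],353.7))
cv2.imwrite("pics/w4.png",cv2.resize(c["color"],(784,588),interpolation=cv2.INTER_CUBIC))
E
```

```text
9.6 [0.52239703 0.15347521 0.21882226] 0.08572672471243853 [ 0.0078  0.0043 -1.    ] [-0.239739   -0.38881844  0.47679447] (array([-0.0013,  0.0015,  0.1298]), np.float64(-0.05))
```

View pics/w4.png

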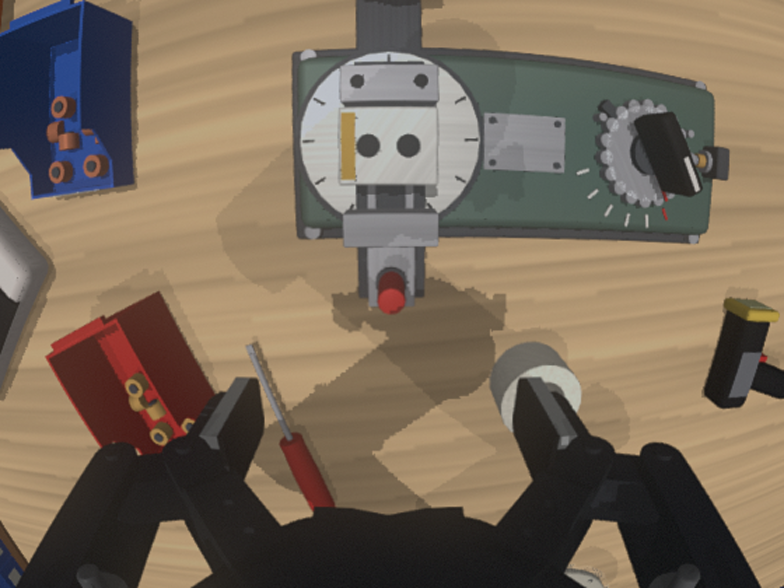

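The seventh picture shows the block standing between the jaws with its stripe on the side away from the knob. The pin is at (391,300), centred between the fingers. I'll go down and grip the pin.

```bash
python3 - <<'E'
from h import *
s,c=pickle.load(open("w4.pkl","rb"));T=Tool(s)
f=lambda u,v,z:wplane(c,T,(u+.5)/1.4-.5,(v+.5)/1.4-.5,z)
p=f(391,300,.124);print(p,move(s,[p[0],p[1],.094],353.7))
b=np.mean([f(*p,.132) for p in[(339,107),(438,107),(436,185),(340,184)]],0);print("block",b)
E
```

```text
[0.5226968  0.15265606 0.124     ] (array([-0.0005,  0.0014,  0.1248]), np.float64(-0.05))
block [0.60570614 0.14490185 0.132     ]
```

Call:
apply_moves --moves '[[[-0.001,0.001,0.04],0],[[-0.001,0.001,0.08],0],[[-0.001,0.001,0.115],0],[[-0.001,0.001,0.124],0],[[-0.001,0.001,0.124],0],[[-0.001,0.001,0.124],0]]'

```text
time: 10.25
position: [0.5242, 0.1536, 0.0958]
orientation: [-0.003, 0.998, -0.055, 0.005]
contact_force: [0.2, 0.2, 0.3]
width: 0.0854
```

Call:
apply_moves --moves '[[[0,0,0],0],[[0,0,0],0],[[0,0,0],0],[[0,0,0],0],[[0,0,0],0],[[0,0,0],0],[[0,0,0],0],[[0,0,0],0],[[0,0,0],0],[[0,0,0],0]]' --hand -1

```text
time: 11.25
position: [0.5242, 0.1535, 0.0964]
orientation: [-0.003, 0.998, -0.055, 0.005]
contact_force: [-2.6, -0.5, 5.2]
width: 0.0145
```

Call:
apply_moves --moves '[[[0.004,0,0],0],[[0.008,0,0],0],[[0.012,0,0],0],[[0.016,0,0],0],[[0.02,0,0],0],[[0.02,0,0],0],[[0.02,0,0],0]]'

```text
time: 11.95
position: [0.5448, 0.1511, 0.0964]
orientation: [-0.003, 0.998, -0.055, 0.005]
contact_force: [-0.3, -1.3, 1.1]
width: 0.0143
```

Call:
apply_moves --moves '[[[0.002,0,0],0],[[0.004,0,0],0],[[0.006,0,0],0],[[0.006,0,0],0],[[0.006,0,0],0]]'

```text
time: 12.45
position: [0.549, 0.1502, 0.0964]
orientation: [-0.002, 0.998, -0.056, 0.004]
contact_force: [-8.1, 0.2, 7.4]
width: 0.0141
```

Call:
apply_moves --moves '[[[0.001,0,0],0],[[0.002,0,0],0],[[0.003,0,0],0],[[0.003,0,0],0]]'

```text
time: 12.85
position: [0.5489, 0.1498, 0.0964]
orientation: [-0.001, 0.998, -0.056, 0.001]
contact_force: [-13.5, 2.0, 10.4]
width: 0.0142
```

Call:
apply_moves --moves '[[[0.002,0,0],0],[[0.004,0,0],0],[[0.005,0,0],0],[[0.005,0,0],0]]'

```text
time: 13.25
position: [0.5488, 0.1496, 0.0963]
orientation: [-0.001, 0.998, -0.056, -0.004]
contact_force: [-19.5, 5.1, 14.6]
width: 0.014
```

```bash
python3 - <<'E'
from h import *
from rig import env
s=env.observe();c=env.capture("wrist");pickle.dump((s,c),open("w5.pkl","wb"))
print(s["time"],s["position"],s["width"],Tool(s)[:3,2].round(4),s["contact_force"],s["moment"])
cv2.imwrite("pics/w5.png",cv2.resize(c["color"][60:340,120:480],None,fx=2.1,fy=2.1,interpolation=cv2.INTER_CUBIC))
E
```

```text
13.25 [0.54880004 0.14957711 0.0963391 ] 0.014025540070001888 [-0.0088  0.0015 -1.    ] [-19.46300867   5.06120623  14.64083082] [1.57315869 5.18960906 0.18611741]
```

View pics/w5.png

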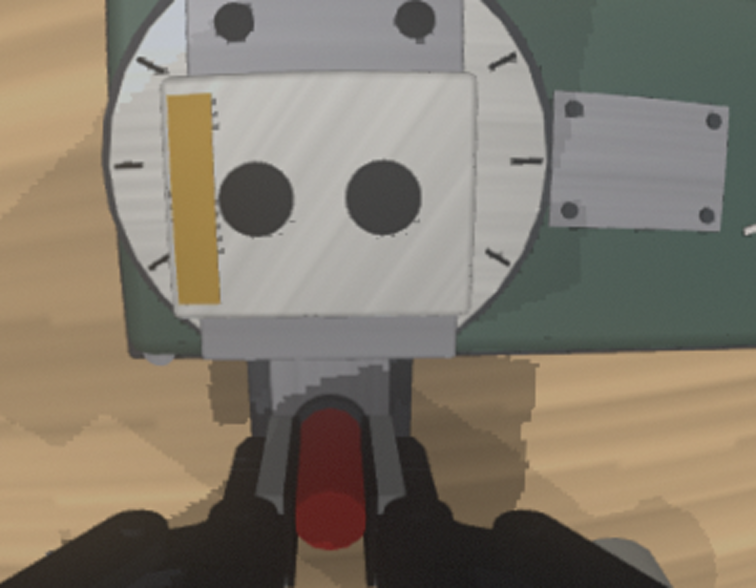

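The eighth picture shows the jaw flush on the block and the block square against the fixed jaw. I'll relax the push, open, lift off and check from above.

Call:
apply_moves --moves '[[[0,0,0],0],[[0,0,0],0],[[0,0,0],0]]'

```text
time: 13.6
position: [0.5487, 0.15, 0.0964]
orientation: [-0.001, 0.998, -0.055, -0.004]
contact_force: [-5.3, 1.3, 4.0]
width: 0.0141
```

Call:
apply_moves --moves '[[[0,0,0],0],[[0,0,0],0],[[0,0,0],0],[[0,0,0],0],[[0,0,0],0],[[0,0,0],0],[[0,0,0],0]]' --hand 1

```text
time: 14.3
position: [0.5487, 0.15, 0.0964]
orientation: [-0.001, 0.998, -0.056, -0.004]
contact_force: [0.3, 0.1, 0.4]
width: 0.0854
```

Call:
apply_moves --moves '[[[0,0,-0.03],0],[[0,0,-0.07],0],[[0,0,-0.1],0],[[0,0,-0.13],0],[[0.01,0.04,-0.14],0],[[0.02,0.08,-0.14],0],[[0.02,0.12,-0.14],0],[[0.02,0.12,-0.14],0],[[0.02,0.12,-0.14],0]]'

```text
time: 15.2
position: [0.5565, 0.0274, 0.2362]
orientation: [-0.001, 0.998, -0.056, -0.004]
contact_force: [0.6, 0.6, -0.4]
width: 0.0851
```

```bash
python3 - <<'E'
from h import *
from rig import env
s=env.observe();c=env.capture("wrist");pickle.dump((s,c),open("w6.pkl","wb"))
print(s["time"],s["position"],s["width"],Tool(s)[:3,2].round(4),s["contact_force"],s["joint_pos"].round(3))
cv2.imwrite("pics/w6.png",cv2.resize(c["color"],(784,588),interpolation=cv2.INTER_CUBIC))
E
```

```text
15.2 [0.55647919 0.02736973 0.23623073] 0.08512441962314934 [-0.0083  0.0024 -1.    ] [ 0.62359243  0.61784066 -0.39982712] [ 0.337  0.27  -0.146 -0.005 -1.162  1.123]
```

View pics/w6.png

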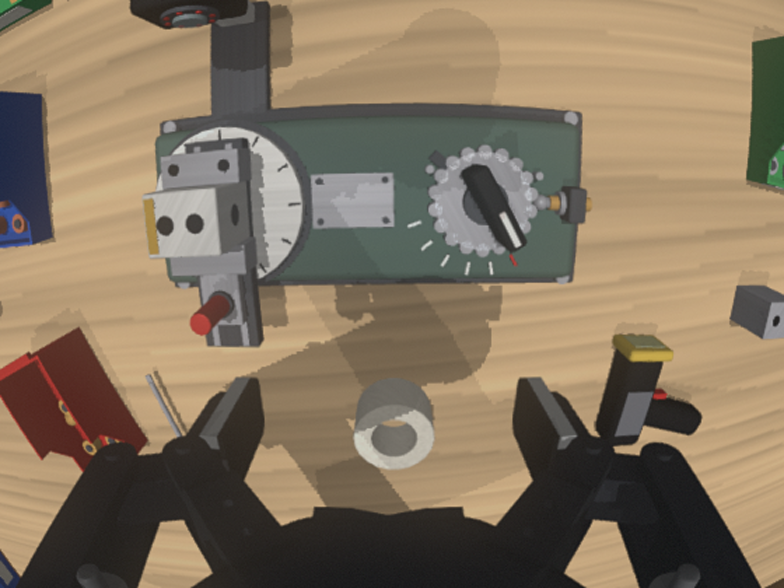

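The ninth picture shows the vice shut on the block, the pin moved in to about (200,322), and the bar on the knob from (475,170) to (513,244). The white line is at the red home mark.

```bash
python3 - <<'E'
from h import *
s,c=pickle.load(open("w6.pkl","rb"));T=Tool(s)
f=lambda u,v,z:wplane(c,T,(u+.5)/1.4-.5,(v+.5)/1.4-.5,z)
az=lambda p,q:np.degrees(np.arctan2(q[1]-p[1],q[0]-p[0])).round(2)
print("pin",f(200,323,.124))
k=[f(*p,.104) for p in[(462,172),(487,165),(525,240),(502,251)]];m=np.mean(k,0)
print("knob",m,az(k[3],k[0]),az(k[2],k[1]),[np.linalg.norm(k[i]-k[i-1]).round(4) for i in range(4)])
pl=[f(*p,.056) for p in[(429,203),(539,203),(484,147),(484,257)]];print("plate",np.mean(pl,0),np.round(pl,4).tolist())
g=c["color"];hsv=cv2.cvtColor(g,cv2.COLOR_BGR2HSV)
b=[f(*p,.132) for p in[(146,196),(213,187),(217,254),(150,258)]];print("block",np.mean(b,0),az(b[1],b[0]))
E
```

```text
pin [0.54766017 0.14971937 0.124     ]
knob [ 0.59504874 -0.0425637   0.104     ] 22.79 23.63 [np.float64(0.0558), np.float64(0.0161), np.float64(0.0532), np.float64(0.0165)]
plate [ 0.59233116 -0.04623486  0.056     ] [[0.5958, -0.0058, 0.056], [0.589, -0.0873, 0.056], [0.6324, -0.0489, 0.056], [0.5522, -0.0429, 0.056]]
block [0.61259082 0.14427283 0.132     ] 86.34
```

```bash
python3 - <<'E'
from h import *
from rig import env
s=env.observe();print(move(s,[.594,-.044,.13],23.6))
E
```

```text
(array([0.0461, 0.0677, 0.1057]), np.float64(-29.99))
```

Call:
apply_moves --moves '[[[0.02,0.035,0],-8],[[0.046,0.068,0.03],-16],[[0.046,0.068,0.07],-24],[[0.046,0.068,0.105],-30],[[0.046,0.068,0.105],-30],[[0.046,0.068,0.105],-30],[[0.046,0.068,0.105],-30]]' --hand 0

```text
time: 15.95
position: [0.5957, -0.0434, 0.1332]
orientation: [-0.002, 0.979, 0.205, -0.002]
contact_force: [-0.4, -0.3, 0.6]
width: 0.0425
```

```bash
python3 - <<'E'
from h import *
from rig import env
s=env.observe();c=env.capture("wrist");pickle.dump((s,c),open("w7.pkl","wb"))
print(s["time"],s["position"],s["width"],Tool(s)[:3,2].round(4),s["joint_pos"].round(3),move(s,[.594,-.044,.072],23.6))
cv2.imwrite("pics/w7.png",cv2.resize(c["color"],(784,588),interpolation=cv2.INTER_CUBIC))
E
```

```text
15.95 [ 0.59573602 -0.04338527  0.13317083] 0.04253959475090757 [-0.0037  0.0024 -1.    ] [ 0.197  0.425 -0.191 -0.004 -0.957  1.789] (array([-0.0017,  0.0001,  0.0612]), np.float64(0.03))
```

View pics/w7.png

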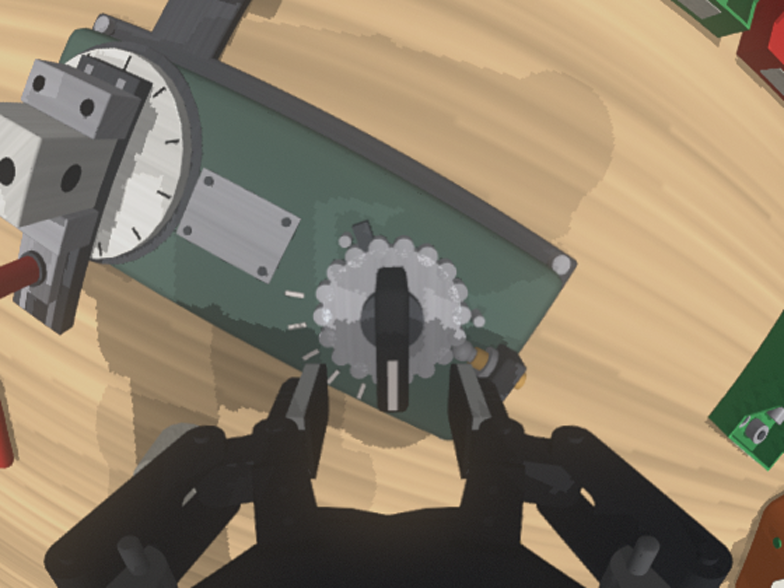

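The tenth picture shows the bar upright in view at (391,340), square to and centred between the fingers. I'll descend and grip.

Call:
apply_moves --moves '[[[-0.001,0.0005,0.025],0],[[-0.001,0.0005,0.05],0],[[-0.001,0.0005,0.06],0],[[-0.001,0.0005,0.061],0],[[-0.001,0.0005,0.061],0]]'

```text
time: 16.5
position: [0.5957, -0.044, 0.0737]
orientation: [-0.001, 0.979, 0.205, -0.0]
contact_force: [0.1, 0.8, -0.3]
width: 0.0424
```

Call:
apply_moves --moves '[[[0,0,0],0],[[0,0,0],0],[[0,0,0],0],[[0,0,0],0],[[0,0,0],0],[[0,0,0],0]]' --hand -1

```text
time: 17.1
position: [0.5971, -0.0444, 0.0754]
orientation: [-0.001, 0.979, 0.205, 0.001]
contact_force: [0.1, -2.7, 5.4]
width: 0.0129
```

```bash
python3 - <<'E'
from h import *
from rig import env
s=env.observe()
print(s["time"],s["position"],s["width"],Tool(s)[:3,2].round(4),s["contact_force"],s["moment"],move(s,s["position"],23.7-60))
E
```

```text
17.1 [ 0.59705888 -0.04437888  0.07540571] 0.012883665995334775 [ 0.0023  0.002  -1.    ] [ 0.10316926 -2.68733549  5.37594641] [-0.73140856 -0.08018965  0.15476367] (array([0., 0., 0.]), np.float64(60.01))
```

Call:
apply_moves --moves '[[[0,0,0],5],[[0,0,0],10],[[0,0,0],15],[[0,0,0],20],[[0,0,0],20],[[0,0,0],20]]'

```text
time: 17.7
position: [0.5974, -0.0454, 0.0755]
orientation: [-0.0, 0.999, 0.032, 0.001]
contact_force: [2.1, -5.3, 0.6]
width: 0.0131
```

```bash
python3 - <<'E'
from h import *
from rig import env
s=env.observe()
print(s["time"],s["position"],s["width"],Tool(s)[:3,2].round(4),s["contact_force"],s["moment"],move(s,[.5955,-.0444,.0754],23.7-60))
E
```

```text
17.7 [ 0.59737836 -0.04544431  0.07549383] 0.013110924063308072 [ 2.9e-03  9.0e-04 -1.0e+00] [ 2.07488291 -5.34903819  0.55835812] [-1.49050335 -0.55733032  0.15496456] (array([-0.0018, -0.0012,  0.0001]), np.float64(40.0))
```

Call:
apply_moves --moves '[[[0,0,0],5],[[0,0.0005,0],10],[[0,0.0005,0],15],[[0,0.0005,0],20],[[0,0.0005,0],20],[[0,0.0005,0],20]]'

```text
time: 18.3
position: [0.5973, -0.0466, 0.0755]
orientation: [-0.0, 0.99, -0.141, 0.001]
contact_force: [0.9, -5.3, 0.2]
width: 0.0129
```

Call:
apply_moves --moves '[[[0,0,0],5],[[0,0.0005,0],10],[[0,0.0005,0],15],[[0,0.0005,0],20],[[0,0.0005,0],20],[[0,0.0005,0],20]]'

```text
time: 18.9
position: [0.5968, -0.0476, 0.0754]
orientation: [-0.0, 0.951, -0.31, 0.001]
contact_force: [0.0, -5.4, 0.3]
width: 0.0135
```

```bash
python3 - <<'E'
from h import *
from rig import env
s=env.observe();c=env.capture("wrist");pickle.dump((s,c),open("w8.pkl","wb"));t=env.capture("top")["color"]
print(s["time"],s["position"],s["width"],Tool(s)[:3,2].round(4),s["contact_force"],s["moment"],s["joint_vel"].round(3),move(s,s["position"],23.7-60))
cv2.imwrite("pics/w8.png",cv2.resize(c["color"],(784,588),interpolation=cv2.INTER_CUBIC))
E
```

```text
18.9 [ 0.59678573 -0.04762134  0.07544594] 0.013487740614391067 [ 1.7e-03 -4.0e-04 -1.0e+00] [ 0.04499616 -5.39214345  0.25139994] [-1.48344643 -0.13875642  0.12523766] [-0.001 -0.     0.    -0.002 -0.001  0.   ] (array([0., 0., 0.]), np.float64(0.21))
```

View pics/w8.png

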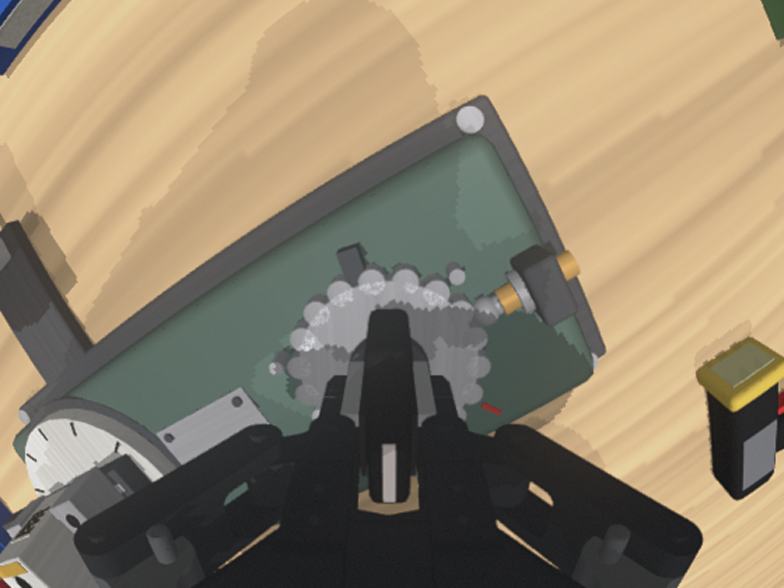

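The eleventh picture shows the bar still square in the fingers and the plunger in a scallop, with 59.8° turned by tool yaw. I'll check the turntable angle independently from the red pin in the fixed cameras.

```bash
python3 - <<'E'
from h import *
from rig import env
tt=np.array([.6145,.1435])
for n in("top","side"):
    c=env.capture(n);h=cv2.cvtColor(c["color"],cv2.COLOR_BGR2HSV)
    m=((h[...,0]<8)|(h[...,0]>172))&(h[...,1]>130)&(h[...,2]>50)
    k,l,st,ce=cv2.connectedComponentsWithStats(m.astype(np.uint8))
    for i in range(1,k):
        p=plane(c,*ce[i],.110)
        if np.hypot(*(p[:2]-tt))<.11 and st[i,4]>3:
            d=p[:2]-tt;print(n,st[i,4],ce[i].round(1),p.round(3),"r",np.hypot(*d).round(4),"turn cw",(173.7-np.degrees(np.arctan2(d[1],d[0]))).round(1))
s=env.observe();print(s["time"],s["contact_force"],s["position"],s["width"])
E
```

```text
side 54 [236.3 262.4] [0.619 0.212 0.11 ] r 0.0685 turn cw 87.8
19.1 [-0.17495708 -5.99565132  0.32729144] [ 0.59680823 -0.04763558  0.07545229] 0.01286852981016193
```

```bash
python3 -c "
from rig import env
print(env.sign_off());s=env.observe();print(s['time'],s['position'],s['width'])"
```

```text
the job is handed in; nothing more can be done
None
the job is handed in; nothing more can be done
```

I turned the block end for end, shut the vice on it and handed the job in with the knob held at the third click. It took about 19 s of the 61 s allowed, and the sign-off gives no verdict.

- **Block:** I gripped it across its ends, lifted it, turned it 180° and set it back on the bed until I felt contact. The yellow stripe, and so the coded end, is now away from the knob.
- **Vice:** I gripped the red pin and pushed the jaw shut until it stopped firmly at about 20 N. The pictures showed the jaw flush on the block and the block square against the fixed jaw. The pin's travel puts the gap at about 40–42 mm, with 1–2 mm of camera error. I could not measure it finer than that against the 41.5 mm limit.
- **Knob:** I gripped the bar and turned it clockwise in three 20° steps. The tool measured 59.8° turned (target 60°). In the last picture the bar was square in the fingers and the plunger sat in a scallop.
- **Independent check:** the side camera's view of the pin put the turntable at 87.8° against an expected 90°, which agrees within the camera's accuracy. The top camera did not show the pin, so this rests on one view.
- **At hand-in:** the arm was still and gripping the bar, with a steady side force of about 6 N on the tool. I did not touch anything else on the bench.

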